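Eject the hollow weld bung and put it in the parts tray

ROBOT

A 6-joint arm with a two-finger parallel gripper is mounted at the origin on the work surface. World frame = base frame: x ahead of the robot, y to its left, z up, the work surface at z = 0. Lengths are in m, angles in rad, forces in N, time in s.
With the tool pointing down it reaches from about 0.325 to 0.9 m from the base axis. Payload 6.1 kg.
Tool frame: the origin (TCP) lies midway between the tips of the shut fingers; the grasp point (between the pads) lies ctrl.grip_point_offset behind it (ctrl.grip_point_offset is the distance from the TCP to the grasp point, in m); z points along the fingers, x is the direction in which the jaws open and shut, and the axes are right-handed (so a half turn about z gives the same grasp; the last joint's range is limited). The gripper opens to 85 mm and grips with 20 to 120 N. Pads are 22 mm wide; open, the fingers measure 114 mm over their backs; the gripper's body (76 mm by 85 mm) begins 54 mm behind the grasp point. The pads swing forward as they close: fully open they stand 13 mm farther back than shut.
Start: joints at [-1.442, 0.22, 1.526, -0, 1.395, -0.126], TCP at [0.158, -0.605, 0.231] pointing down, gripper open.
Joint ranges: [-2.98, 2.98], [-0.91, 2.08], [0.09, 2.57], [-1.24, 4.39], [0.2, 2.65], [-2.68, 2.68]. Speed limits (rad/s): [2.57, 2.57, 3.01, 3.14, 3.14, 3.14].

INTERFACE

Orientations are given as a unit quaternion [x, y, z, w].
In Python, from plant import ctrl gives the robot as it stands. The module is installed in compiled form; this text tells all that it offers. Calls block until the motion is done:
- ctrl.movep(position, orientation): joint-space move of the TCP to a pose.
- ctrl.move_straight(position, rate=0.15, rot=None, stop_force=None): straight line of the TCP; rot=None keeps the orientation; rate is the mean speed in m/s. With stop_force (N) it stops when the force on the tool has changed by that much, and returns True; else False.
- ctrl.movej(angles): joint-space move.
- ctrl.gripper_open() and ctrl.close_gripper(newtons=None): open the fingers fully, or close them until they stop; newtons is the grip in N (None keeps the last).
- ctrl.dwell(seconds).
- ctrl.solve_ik(position, orientation): joint angles nearest the present ones, or None.
- ctrl.sense(): the state.
- ctrl.get_image(name): name is "scene" or "top" or "wrist"; returns the picture (420x560x3 uint8, red, green, blue); there is no depth.
- ctrl.get_calibration(name): a dict with "vfov" (degrees; the focal length in pixels is half the picture's height over the tangent of half this angle, whatever the lens; pixels are square), "cx", "cy" (the principal point, pixels), "k1" (the pictures are not rectified: a ray, as slopes to the right and down, at radius r is drawn at 1 + k1 r^2 times it, then the intrinsics apply), "cam_to_world" (4x4, takes a point from camera to world coordinates). Camera axes: x right, y down, z forward; pixel columns grow to the right and rows downward; lengths in m; the calibration is good to about 2 mm. A picture is of the moment at which its call begins: read the wrist's pose just before it. get_calibration takes no time and is no camera call; for the wrist camera it gives the pose at the moment of the call.
A pose or a line that the arm cannot do raises ctrl.IKError and nothing moves.
- ctrl.finish_job(): hands the job in, once; it reports no verdict.
The state is a dict: "time": time; "joint_pos": joint angles; "dq": joint speeds; "joint_torque": joint torques, N m; "eef_pos": TCP position; "eef_rot": TCP orientation; "force": force on the tool from outside, world axes, zero at the start; "wrist_torque": the same for the moment, N m; "grip_width": finger opening in m.
Only numpy, scipy, OpenCV 4.12 (cv2) and the standard library are available. Lean on these libraries where they do the work, as an engineer would, in place of code of your own. Each camera call takes 0.05 s, during which the arm holds its last target. There are 200 camera calls.

TASK

Two aluminium ejector blocks stand on the bench, one with a hollow steel bung (a thick ring) seated flush in its pocket, the other with a solid steel slug. Press the thumb lever of the block that holds the hollow bung all the way down so that the bung rises, then take the bung and set it down, without dropping it, standing upright in the empty compartment of the parts tray. Leave the solid slug seated in its block.

Things in the scene. Friction and masses are not known exactly. Their poses are not given: they have to be found in the camera images.
- bung: Hollow steel bung: upright ring, outside 40 mm, bore 26, 34 tall, 0.2 kg. Origin: centre of underside, z up. Starts in the 42 mm pocket in the middle of an aluminium block (90 x 90 mm, 50 high), underside 16 mm above the bench, top flush with the block's flat top. Its lever, fully pressed, lifts it straight up 22 mm (underside at 38); it stays up, to be gripped across its outside from above.
- pad_bung (a point): Top centre of the ribbed steel thumb pad (34 mm along the lever, 42 across) of the bung's block, 117 mm out from the pocket's centre. x: along the lever to the block, y: across, z: out of the pad. Starts 71 mm above the bench, sloping up outwards 0.3 rad; pressed straight down (5 to 10 N) it swings 0.5 rad to a hard stop at 39 mm, moving under 5 mm sideways. No spring: stays where left.
- tray_empty (a point): Floor centre (3 mm above the bench) of the empty compartment of the grey, fixed, shallow parts tray (120 x 200 mm, 16 high, walls 3) with one wall across its middle. The compartment is 114 mm along the point's x and 95 along y; z up. The other compartment, on the -y side, holds two low loose rings.
- slug: Solid steel slug, diameter 40 mm, 34 tall, seated flush in the second, otherwise identical ejector block, which has its own lever. Origin: centre of its underside, 16 mm above the bench. It must stay seated, its lever unpressed.
Not all that is in view belongs to the job. What is shaped like the bung but green or yellow is not meant.

How it is judged:
On the way:
1. the bung has been raised in its pocket by its lever, pressed down (height (world z) of pad_bung below 0.047 m and height (world z) of bung between 0.031 and 0.045 m and distance of bung from where it was at the start of the episode below 0.03 m), for 0.2 s.
At the end, for the whole second after the job is handed in: The bung stands upright (within 10 degrees) and at rest on the floor of the tray's empty compartment (anywhere inside its walls), and the slug is still seated, within 10 mm of where it was (x of bung in the frame of tray_empty between -0.042 and 0.042 m and y of bung in the frame of tray_empty between -0.032 and 0.032 m and z of bung in the frame of tray_empty below 0.006 m and angle between bung's own z axis and vertical below 0.17 rad and linear speed of bung below 0.02 m/s and distance of slug from where it was at the start of the episode below 0.01 m); the robot touches nothing.
It fails at once if the bung is dropped into the tray: let go with its underside more than about 25 mm above the tray's floor (horizontal distance between bung and tray_empty below 0.06 m and height (world z) of bung above 0.03 m and contact force between bung and the fingers below 0.05 N).
It fails at once if the solid slug is raised or moved by more than 10 mm (distance of slug from where it was at the start of the episode above 0.01 m).
It also fails if it takes over 58 s, if anything falls off the work surface, if the arm or the gripper's body presses on something with over 40 N, if the wrist force passes 120 N, or if a joint passes its speed limit or range.

## Working session

There is one attempt and no reset: what is moved stays moved. The work goes in short steps, each a Python script; the robot and the scene stay as the last script left them, time stands still between calls to the robot, and variables do not carry over. Pictures are saved under pics/ and viewed, about 8 in all and at most 12, crops included, and the job is handed in when it is done.

```bash
mkdir -p pics; cat > h.py <<'E'
import numpy as np, cv2
from plant import ctrl
def K(c):
    f=210/np.tan(np.radians(c['vfov'])/2); return np.array([[f,0,c['cx']],[0,f,c['cy']],[0,0,1]]),np.array([c['k1'],0,0,0.])
def px2w(c,u,v,z):
    k,d=K(c); p=cv2.undistortPoints(np.array([[[u,v]]],float),k,d)[0,0]
    T=np.array(c['cam_to_world']); r=T[:3,:3]@[p[0],p[1],1]; o=T[:3,3]
    return o+r*(z-o[2])/r[2]
def w2px(c,P):
    T=np.linalg.inv(np.array(c['cam_to_world'])); k,d=K(c)
    return cv2.projectPoints(np.atleast_2d(np.array(P,float)),cv2.Rodrigues(T[:3,:3])[0],T[:3,3],k,d)[0][:,0]
def snap(name,fn,box=None,s=1):
    c=ctrl.get_calibration(name); im=ctrl.get_image(name)[:,:,::-1]
    cv2.imwrite('pics/raw_'+fn,im)
    if box: im=im[box[1]:box[3],box[0]:box[2]]
    cv2.imwrite('pics/'+fn,cv2.resize(im,None,fx=s,fy=s,interpolation=cv2.INTER_CUBIC)); return c
E
python3 - <<'E'
from h import *
for n in ('top','scene'):
    c=snap(n,n+'0.png',None,1.42); print(n,c)
print(ctrl.grip_point_offset,ctrl.sense())
E
```

```text
top {'vfov': 45.893574477115635, 'cx': 276.739106822761, 'cy': 210.90779470367377, 'k1': -0.09462626224749175, 'cam_to_world': array([[ 8.94051054e-02, -9.71739260e-01,  2.18470908e-01,
         3.72208069e-01],
       [-9.95995335e-01, -8.72586284e-02,  1.94736819e-02,
         2.25633380e-03],
       [ 1.40130537e-04, -2.19337052e-01, -9.75649137e-01,
         1.00364373e+00],
       [ 0.00000000e+00,  0.00000000e+00,  0.00000000e+00,
         1.00000000e+00]])}
scene {'vfov': 57.164448415727875, 'cx': 277.3503242754441, 'cy': 217.10708451911495, 'k1': -0.018705705362820013, 'cam_to_world': array([[ 0.68943752,  0.50707014, -0.51725794,  1.0064088 ],
       [ 0.72434398, -0.48392065,  0.49106681, -0.44714088],
       [-0.00130648, -0.71323256, -0.70092625,  0.71654818],
       [ 0.        ,  0.        ,  0.        ,  1.        ]])}
0.0187 {'time': 0.1, 'joint_pos': array([-1.44208844e+00,  2.21157596e-01,  1.52749010e+00,  1.38968653e-05,
        1.39473474e+00, -1.26127257e-01]), 'dq': array([ 0.00069478, -0.00314613, -0.00370465, -0.00095127,  0.00203353,
        0.00043643]), 'joint_torque': array([ 1.32867648e-03, -4.98241782e+01, -3.90546155e+01, -1.64430689e-04,
        5.67412368e-03,  3.52043787e-05]), 'eef_pos': array([ 0.15746652, -0.60426779,  0.23030575]), 'eef_rot': array([ 7.91227687e-01, -6.11521010e-01, -6.28766969e-04, -6.36807106e-04]), 'force': array([ 0.23186756,  0.4809955 , -0.14690474]), 'wrist_torque': array([-0.00177047,  0.01840029, -0.04690847]), 'grip_width': 0.0851168150597068}
```

View pics/top0.png

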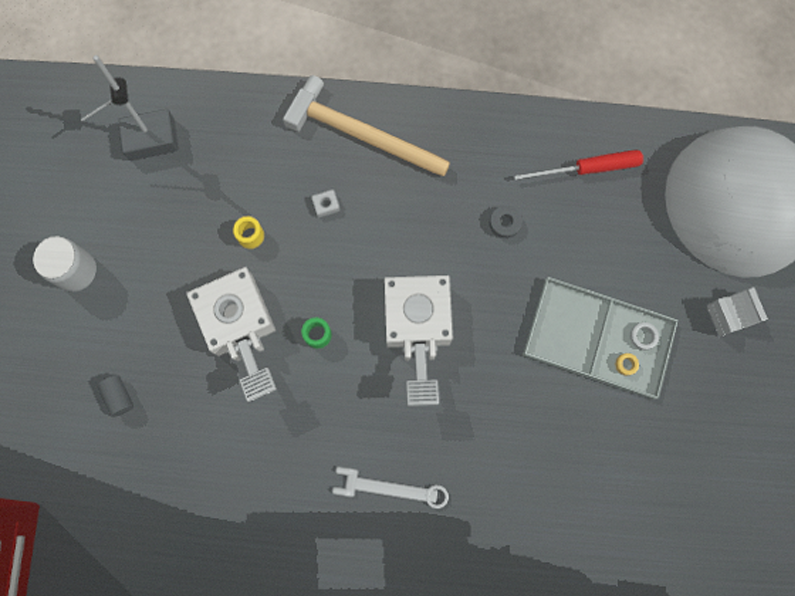

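View pics/scene0.png

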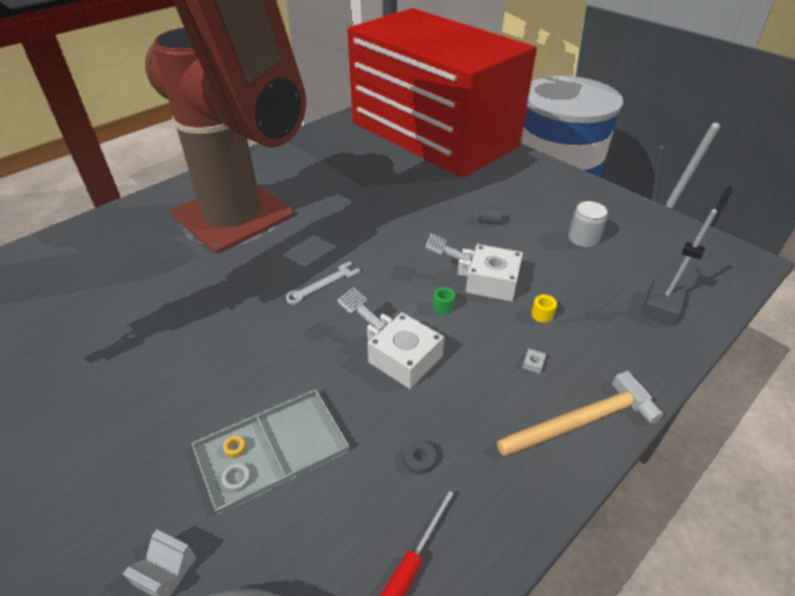

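In the top view (shown ×1.42), the two block candidates are the left one at (228,308), whose insert shows a bore, and the middle one at (418,308), whose insert is a plain disc (the slug). The green (315,332) and yellow (248,232) rings are decoys, as are the dark ring (507,222) and the loose rings in the tray. The empty compartment is the left half, around (565,318). Next I'll confirm with enlarged crops.

```bash
python3 - <<'E'
import cv2
im=cv2.imread('pics/raw_top0.png')
a=im[180:290,125:325]; b=im[185:290,360:490]
cv2.imwrite('pics/c1.png',cv2.resize(a,None,fx=4,fy=4,interpolation=cv2.INTER_CUBIC))
cv2.imwrite('pics/c2.png',cv2.resize(b,None,fx=5,fy=5,interpolation=cv2.INTER_CUBIC))
E
```

```text
(no output)
```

View pics/c1.png

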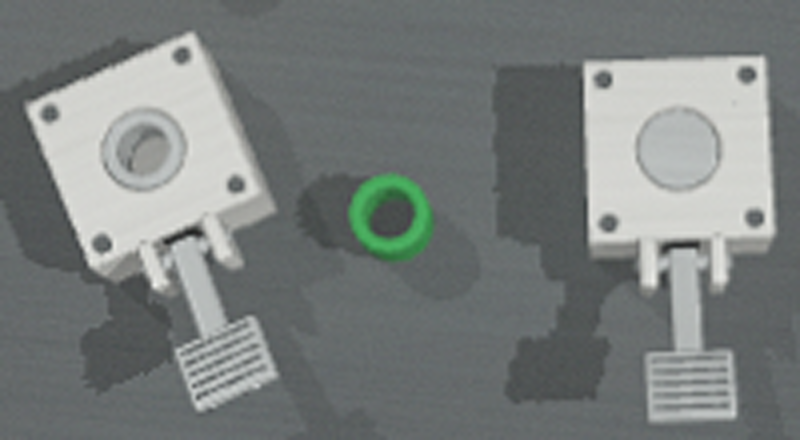

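View pics/c2.png

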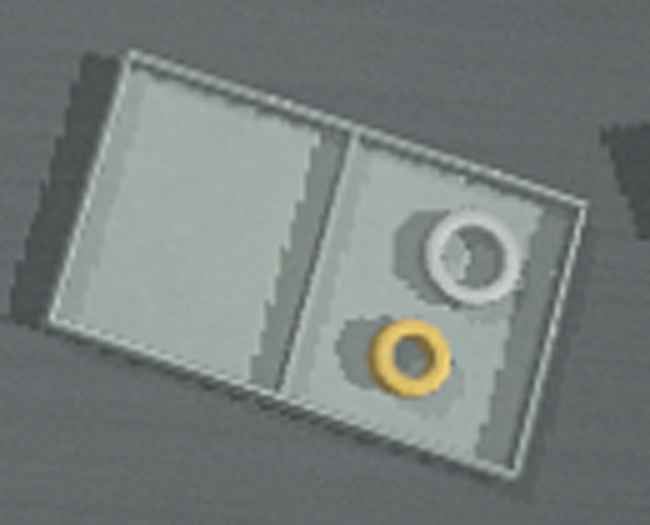

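The crops agree: the left insert is a ring with a bore (crop centre (144,148)) and the right one is solid. The bung's pad is at about (227,363). The empty compartment is the left half, with rim corners at (130,55), (50,320), (285,395) and (350,130).

```bash
python3 - <<'E'
from h import *
c=ctrl.get_calibration('top')
A=lambda x,y,z:px2w(c,(x+.5)/4-.5+125,(y+.5)/4-.5+180,z)
B=lambda x,y,z:px2w(c,(x+.5)/5-.5+360,(y+.5)/5-.5+185,z)
b=A(144,148,.05); bolts=[A(*p,.05) for p in [(50,113),(182,54),(236,184),(102,244)]]
print('bung',b,np.mean(bolts,0)); 
pc=[A(*p,.071) for p in [(175,347),(258,318),(276,375),(200,410)]]
p=np.mean(pc,0); print('pad',p,np.linalg.norm((p-b)[:2]))
d=(bolts[3]+bolts[2]-bolts[0]-bolts[1])[:2]; d/=np.linalg.norm(d); print('dir',d,(p-b)[:2]/np.linalg.norm((p-b)[:2]),'pad pred',b[:2]+.117*d)
sl=A(679,148,.05); print('slug',sl,'pad',A(691,385,.071))
r=[B(*p,.016) for p in [(130,55),(50,320),(285,395),(350,130)]]
R=[B(*p,.016) for p in [(585,203),(517,475)]]
print('tray',np.mean(r,0)); print(np.array(r+R), np.linalg.norm(r[0]-r[1]),np.linalg.norm(r[0]-R[0]))
E
```

```text
bung [0.55370126 0.24875594 0.05      ] [0.55353271 0.24959251 0.05      ]
pad [0.4507843 0.1896247 0.071    ] 0.11869458473108847
dir [-0.87040253 -0.49234076] [-0.86707376 -0.49817979] pad pred [0.45186417 0.19115207]
slug [ 0.57737885 -0.01426872  0.05      ] pad [ 0.46013141 -0.02883817  0.071     ]
tray [ 0.57771661 -0.23243663  0.016     ]
[[ 0.64573871 -0.19902627  0.016     ]
 [ 0.53258535 -0.17129391  0.016     ]
 [ 0.51036571 -0.26780499  0.016     ]
 [ 0.62217669 -0.29162135  0.016     ]
 [ 0.60013279 -0.39089356  0.016     ]
 [ 0.48590566 -0.36353884  0.016     ]] 0.11650221119624415 0.19721297167691829
```

The measurements are consistent: the pad comes out 118.7 mm from the bung against a nominal 117, and the tray measures 197 × 116.5 mm against 200 × 120. Pressing the lever now.

```bash
cat >> h.py <<'E'
def q(y): return [np.cos(y/2),np.sin(y/2),0,0]
YB=-1.056
E
python3 - <<'E'
from h import *
P=np.array([.4515,.1905]); 
ctrl.close_gripper(40)
ctrl.movep([*P,.20],q(YB)); ctrl.move_straight([*P,.09],.15)
print(ctrl.sense()['eef_pos'])
r=ctrl.move_straight([*P,.036],.03,stop_force=22)
s=ctrl.sense(); print(r,s['eef_pos'],s['force'],s['time'])
ctrl.dwell(.4); c=snap('scene','p1.png',(270,150,400,270),5)
s=ctrl.sense(); print(s['eef_pos'],s['force'])
ctrl.move_straight([*P,.2],.15); ctrl.gripper_open(); 
c=snap('top','p2.png',(125,170,275,290),5)
print(ctrl.sense()['time'])
E
```

```text
[0.45225205 0.1906136  0.09080726]
True [0.45041013 0.1897479  0.04066043] [-3.43117398 -1.23256941  9.82507591] 6.225
[0.45040395 0.1897609  0.04065586] [-3.41808408 -1.58386108  8.6176737 ]
8.725
```

View pics/p1.png

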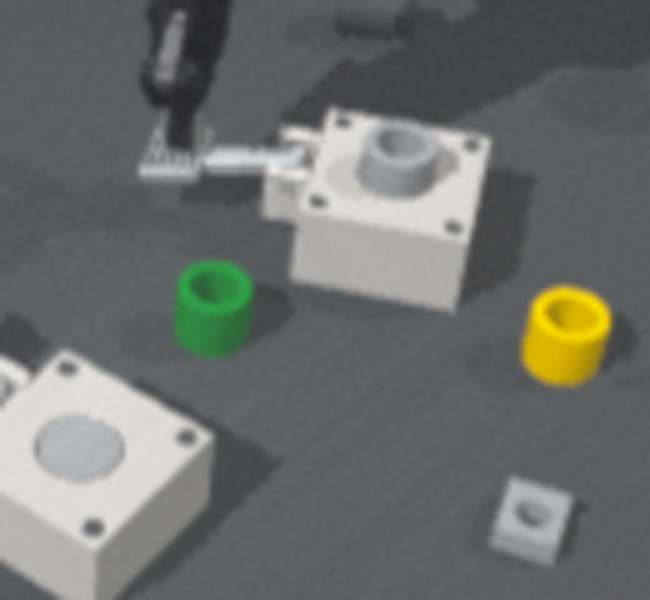

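The crop shows the bung standing proud at (400,155), the lever down at (170,160), and the slug flush at (80,447). The TCP stopped at 40.7 mm, which matches the hard stop. Next is the grasp.

```bash
python3 - <<'E'
from h import *
P=np.array([.5537,.249])
ctrl.movep([*P,.20],q(YB)); ctrl.move_straight([*P,.10],.15)
r=ctrl.move_straight([*P,.055],.05,stop_force=10)
s=ctrl.sense(); print(r,s['eef_pos'],s['force'])
if not r:
    ctrl.close_gripper(40); s=ctrl.sense(); print(s['eef_pos'],s['force'],s['grip_width'])
    ctrl.move_straight([*P,.10],.04); s=ctrl.sense(); print(s['force'],s['grip_width'])
    c=snap('scene','p3.png',(270,130,400,250),5); print(s['time'])
E
```

```text
False [0.55404953 0.24912347 0.05541001] [-0.67483028 -0.48696726  0.49133197]
[0.5539682  0.24889472 0.05539902] [-0.123142   -1.69443892  2.22802535] 0.03778588213175785
[ 0.4737241  -0.99900271 -2.53182645] 0.038113063673068444
12.9
```

View pics/p3.png

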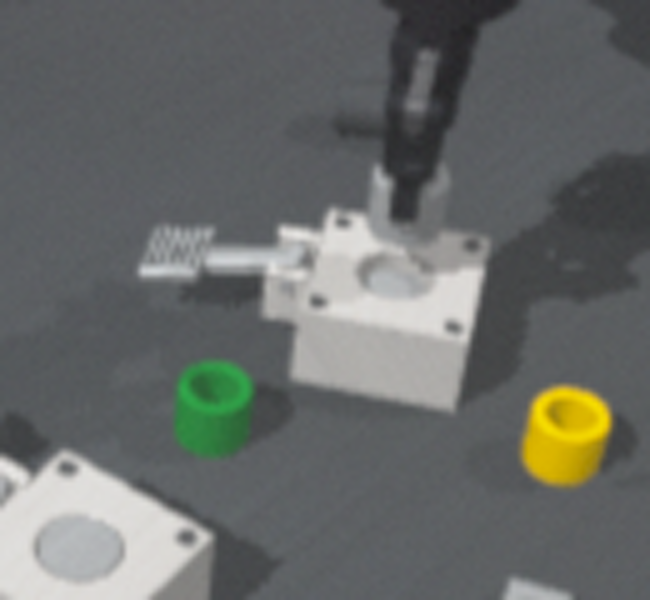

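The bung is held upright at (408,200) and clear of the pocket, with a measured weight of about 2 N and a width of 38 mm. Now I'll carry it over and set it down by touch.

```bash
python3 - <<'E'
from h import *
P=np.array([.5537,.249]); T=np.array([.5777,-.2324]); YT=-.24
ctrl.move_straight([*P,.25],.15)
ctrl.movep([*T,.22],q(YT)); print(ctrl.sense()['grip_width'])
ctrl.move_straight([*T,.05],.12); ctrl.dwell(.2)
r=ctrl.move_straight([*T,.016],.015,stop_force=5)
s=ctrl.sense(); print(r,s['eef_pos'],s['force'],s['grip_width'],s['time'])
c=snap('scene','p4.png',(130,260,260,370),5)
E
```

```text
0.038060368203993535
True [ 0.57770314 -0.23242501  0.02083471] [-0.07300424 -0.50440701  6.69729868] 0.03827091788769607 19.35
```

View pics/p4.png

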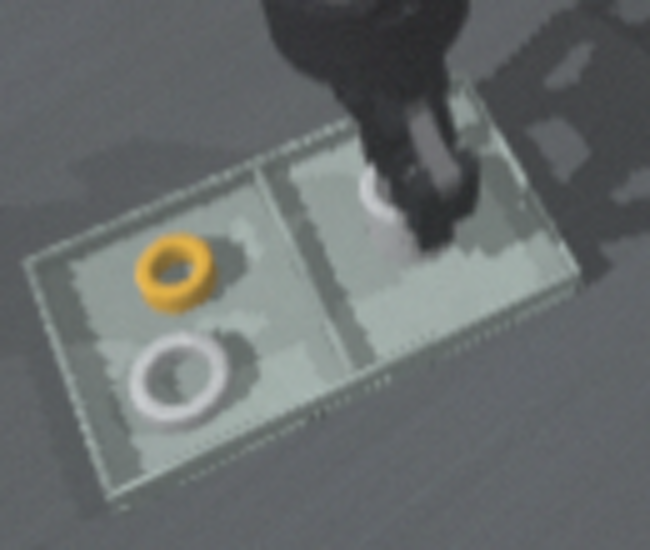

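The bung touched down at TCP 20.8 mm (20.4 predicted), inside the empty compartment. Releasing it.

```bash
python3 - <<'E'
from h import *
T=[.5777,-.2324]
ctrl.gripper_open(); ctrl.dwell(.3); ctrl.move_straight([*T,.12],.08)
ctrl.movep([.40,-.40,.25],q(-.24)); ctrl.dwell(.3)
c=snap('top','p5.png',(240,170,500,300),3)
print(w2px(c,[[*T,.037]]), ctrl.sense()['force'],ctrl.sense()['time'])
E
```

```text
[[403.01328543 227.35254893]] [-0.38974842 -0.79234273 -0.35107158] 23.0583
```

View pics/p5.png

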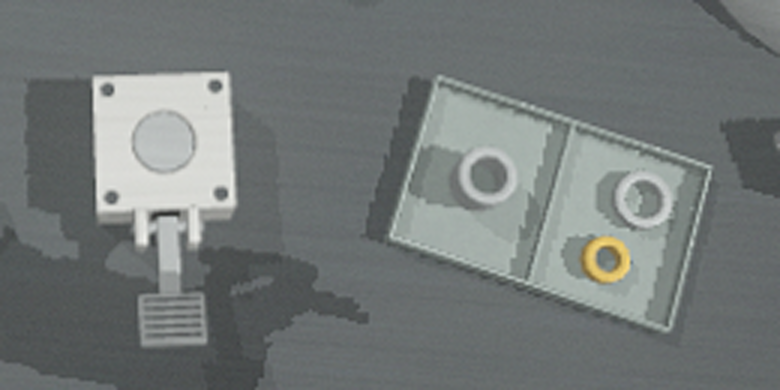

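The bung stands upright at (488,175) (about (490,173) predicted), centred in the empty compartment. The slug is still flush at (164,141) with its lever up.

```bash
python3 -c "
from plant import ctrl
ctrl.finish_job(); print(ctrl.sense()['time'])"
```

```text
the job is handed in; nothing more can be done
the job is handed in; nothing more can be done
```

The hollow bung is standing upright in the empty tray compartment, and I handed the job in at about 23 s of the 58 s allowed. `finish_job` gives no verdict, so the result below rests on my own checks.

- **Lever:** I pressed the thumb lever of the left block down to its hard stop, where the tool tip stopped at 40.7 mm. A picture showed the bung raised.
- **Grasp and carry:** I gripped the bung at 40 N and lifted it clear. The measured width stayed at about 38 mm up to touchdown, so it did not slip out. That is 2 mm under the nominal 40 mm.
- **Set-down:** I lowered it until it touched the tray floor, at 20.8 mm against 20.4 mm predicted, and only then opened the fingers.
- **Final picture:** The bung stands within about 2 mm of where I aimed in the compartment. The slug is still flush with its lever unpressed, and the arm is clear.

None of the checks failed or disagreed.

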